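# Set the disc sander's speed with its edge thumbwheel and start it

### The arm

A 6-joint arm with a two-finger parallel gripper is mounted at the origin on the work surface. World frame = base frame: x ahead of the robot, y to its left, z up, the work surface at z = 0. Lengths are in m, angles in rad, forces in N, time in s.
With the tool pointing down it reaches from about 0.35 to 0.975 m from the base axis. Payload 4.9 kg.
Tool frame: the origin (TCP) lies on the mounting face of the last link; the fingertips stand 173 mm ahead of it and the grasp point (between the pads) lies 155 mm ahead of it (tcp_to_grasp is the distance from the TCP to the grasp point, in m); z points along the fingers, y is the line along which they close (so a half turn about z gives the same grasp; the last joint's range is limited). The gripper opens to 85 mm and grips with 20 to 120 N. Pads are 22 mm wide; open, the fingers measure 114 mm over their backs; the gripper's body (76 mm by 85 mm) begins 54 mm behind the grasp point. The pads swing forward as they close: fully open they stand 13 mm farther back than shut.
Start: joints at [-0.119, 0.053, 1.613, -0, 1.476, -0.119], TCP at [0.625, 0, 0.405] pointing down, gripper open.
Joint ranges: [-3.01, 3.01], [-1.01, 2.22], [0.06, 2.58], [-1.02, 4.17], [0.09, 2.62], [-3.14, 3.14]. Speed limits (rad/s): [2.57, 2.57, 3.14, 3.14, 3.14, 3.14].

### API

Orientations are given as a rotation vector (axis times angle).
In Python, from station import get_obs, get_image, calibration, finish_job, tcp_to_grasp gives the robot as it stands. The module is installed in compiled form; this text tells all that it offers.
- The arm moves only by the tool arm_command, never from a script. Its argument "plan" is a list that holds one entry, the list of rows, each a list of 6 numbers: the shift along the tool's x, y, z in cm, then the turn, a rotation vector about the tool's x, y, z in rad. A call has 1 to 12 rows; each row is the pose to reach, as a shift and turn from the pose commanded when the call began, along the tool's axes at that moment; what a row does not reach only later rows make up. A row lasts 1/12 s, in which the tool goes at most 41.7 mm and 7.16 degrees, less where a joint would pass 70% of its speed; a pose out of reach is approached as far as the arm can. A call with a gripper value outside its range is refused whole. "gripper" is the closure, from -1 (fully open) to 1 (shut), set as the call begins (left out, the last holds). The fingers move at their own pace and stop on an object; "force" is the grip in N (left out, the last holds). Time passes only in rows, so rows that repeat a pose let the fingers close. It gives the time, the measured TCP pose, the force, the opening and the grip force at its end, in the units of the state.
- get_obs(): the state, without advancing time (a new reading comes with each control period).
- get_image(name): name is "scene" or "side" or "wrist"; returns (picture, depth): 400x640x3 uint8, blue, green, red; 400x640 float32, m along the optical axis (not along the pixel's ray), 0 where there is no reading.
- calibration(name): a dict with "fx", "fy", "cx", "cy" (pixels), "pose" (4x4, takes a point from camera to world coordinates). Camera axes: x right, y up, looking along -z (the intrinsics and any distortion apply to the point x, -y, -z); pixel columns grow to the right and rows downward; lengths in m; the calibration is good to about 2 mm. The wrist camera is an equidistant fisheye: a pixel r from the principal point sees the ray r / f radians off the axis. A picture is of the moment at which its call begins: read the wrist's pose just before it. calibration takes no time and is no camera call; for the wrist camera it gives the pose at the moment of the call.
- finish_job(): hands the job in; it is judged then, once.
The state is a dict: "t": time; "q": joint angles; "dq": joint speeds; "effort": joint torques, N m; "tool_pos": TCP position; "tool_rot": TCP orientation; "contact_force": force on the tool from outside, world axes, zero at the start; "wrist_torque": the same for the moment, N m; "opening": finger opening in m; "grip_force": force on a finger pad.
Only numpy, scipy, OpenCV 4.12 (cv2) and the standard library are available. Lean on these libraries where they do the work, as an engineer would, in place of code of your own. Each camera call takes 0.05 s, during which the arm holds its last target. There are 200 camera calls.

### The job

Set the speed of the small disc sander: with one shut fingertip roll the edge thumbwheel that stands out of the narrow panel slot, pressing only lightly (about 7 N, never as much as 12 N anywhere on the machine), until the cursor bar in the scale window stands level with the tip of the pointed set clip. Do not push the cursor itself; only when it is set press the round start button well down and let it come back up, and leave the setting and all loose things where they are.

Things in the scene. Friction and masses are not known exactly. Their poses are not given: they have to be found in the camera images.
- sander: Bench disc sander, fixed. Base 200 (x) by 440 (y) mm, flat grey panel on top at z = 65 mm; origin on the bench under it, x away from the robot, y to the left; base spans x -100..100, y -190..250 mm. Controls are on the right part (y below 0); motor, disc and small table (up to 220 mm high) stand on the left, from y = 60 mm.
- slot (a point): Centre of the thumbwheel's slot at panel height (x 0, y -60, z 65 mm in the sander's frame); slot 56 mm (x) by 13 mm. The black ribbed wheel (60 mm across, 10 mm thick, axis along sander y) has its topmost point above this point, 6 to 14 mm proud of the panel: it varies with wear and is not measured, so find it by touch.
- wheel (a joint): Turn of the thumbwheel, rad, stops at -2 and 2; rolling its top to sander +x is positive and moves the cursor to +x, 20 mm per rad (2 mm per 3 mm of rim travel). Sprung: pushed down it yields 1 mm per 5 N, at most 6 mm. Rolling takes about 2.5 N at the rim, so under a light touch (below about 4 N) it slips; it stays where left. Expect 1 to 3 short strokes of 15 to 20 mm.
- cursor_bar: Bright cursor bar, 4 mm (x) by 11 mm (y), in the scale window (84 mm along x by 13 mm) 45 mm to the right of the wheel slot (y -105 mm in the sander's frame); origin in the middle of its top. Slides along sander x, driven by the wheel only; starts within 4 mm of the window's middle. Its top is up to 7 mm below or 5 mm above the panel, by its own looseness: no measure of the wheel's height.
- clip_pointed: Pointed steel set clip, 12 mm (x) by 16 mm (y), 5 mm high, fixed on the panel along the window's right edge, its point towards the window. Origin on its underside on the line of its point; axes as the sander's. The cursor is set when its x equals the clip's in the sander's frame. It sits 14 to 26 mm before or behind the window's middle; the plain clip sits on the other side.
- clip_plain: The square steel clip without a point, 12 by 16 by 5 mm, fixed, on the other side of the scale; not the one to set to.
- start_top (a point): Centre of the top of the round start button (28 mm across, at sander x = -35 mm, y = -160 mm); it is pressed straight down, travel 6 mm, springy, 8 N when fully down (about 6 N presses it far enough).
- start (a joint): Travel of the start button in m: 0 up, 0.006 fully down.
- block_panel: Pale wood offcut 28 x 22 x 14 mm lying on the panel behind the wheel slot, loose; origin under its centre. Not to be moved.
- block_dark: Wood block 50 x 30 x 20 mm, loose on the bench right of the sander; not to be moved.
- block_pale: Plywood block 40 x 40 x 25 mm, loose on the bench; not to be moved.
- brush: Hand brush, loose on the bench at the right; not to be moved.
- tape: Cardboard ring 90 mm across, 20 mm high, loose on the bench; not to be moved.
- bottle: Clear bottle 64 mm across, 190 mm high, loose at the back right; not to be moved.

How it is judged:
By the outcome, as a careful person would: the job done as asked, in the order asked, and still so for the second after the job is handed in, with the robot touching nothing.
It also fails if it takes over 54 s, if anything falls off the work surface, if the arm or the gripper's body presses on something with over 40 N, if the wrist force passes 120 N, or if a joint passes its speed limit or range.

## Working session

There is one attempt and no reset: what is moved stays moved. The work goes in short steps, Python scripts to look and compute and a tool call to move; the robot and the scene stay as the last step left them, time stands still between calls to the robot, and variables do not carry over. Pictures are saved under pics/ and viewed, at most 10 in all, crops included, and the job is handed in when it is done.

Besides the shell and the picture viewer there is one more tool, called after "Emit:" as a command line: name --argument value ..., lists and objects as JSON in quotes. arm_command: Moves the arm, as the interface text tells. Its arguments: {"type":"object","properties":{"plan":{"type":"array"},"gripper":{"type":"number"},"force":{"type":"number"}},"required":["plan"]}

```bash
mkdir -p pics; python3 - <<'E'
from station import *
import cv2,numpy as np
for n in("scene","side","wrist"):
    c=calibration(n); im,d=get_image(n); cv2.imwrite(f"pics/{n}0.png",im); np.savez(f"{n}0.npz",im=im,d=d,**c); print(n,c)
o=get_obs(); print(o, tcp_to_grasp)
E
```

```text
scene {'fx': 441.82700591961714, 'fy': 441.82700591961714, 'cx': 317.32077296841504, 'cy': 196.3435451357104, 'pose': array([[-0.30098648, -0.72375625,  0.62095412,  1.05265671],
       [ 0.95362596, -0.22990706,  0.19426853,  0.01950314],
       [ 0.00215867,  0.65063018,  0.75939167,  0.73772952],
       [ 0.        ,  0.        ,  0.        ,  1.        ]])}
side {'fx': 512.5315755406349, 'fy': 512.5315755406349, 'cx': 308.892005890454, 'cy': 196.808623596165, 'pose': array([[ 0.7671218 ,  0.32923784, -0.55056933, -0.13261684],
       [-0.64121258,  0.4192872 , -0.64268552, -0.94438589],
       [ 0.01925028,  0.84605005,  0.5327558 ,  0.75030729],
       [ 0.        ,  0.        ,  0.        ,  1.        ]])}
wrist {'fx': 309.70691628693146, 'fy': 309.70691628693146, 'cx': 321.12190682738907, 'cy': 200.2238731527794, 'pose': array([[ 9.99999197e-01, -8.97326888e-04,  8.95118535e-04,
         6.25465037e-01],
       [ 6.29872934e-04,  9.64688300e-01,  2.63393409e-01,
         6.62177546e-02],
       [-1.09986037e-03, -2.63392633e-01,  9.64688090e-01,
         3.73195880e-01],
       [ 0.00000000e+00,  0.00000000e+00,  0.00000000e+00,
         1.00000000e+00]])}
{'t': 0.15, 'q': array([-1.18966879e-01,  5.32207650e-02,  1.61398581e+00, -3.73273221e-05,
        1.47597865e+00, -1.19013748e-01]), 'dq': array([-6.43236500e-04, -2.95355624e-03, -5.00816011e-03, -2.76852697e-05,
       -1.25064487e-03,  8.33090570e-04]), 'effort': array([ 5.10442842e-04, -3.94241810e+01, -3.70721948e+01, -1.15854355e-04,
        4.61802789e-03,  5.00508997e-05]), 'tool_pos': array([6.24790343e-01, 4.22063573e-05, 4.03731254e-01]), 'tool_rot': array([-2.22051625e+00, -2.22062824e+00,  1.59166741e-03]), 'contact_force': array([-0.98044656, -0.09793582, -0.43809895]), 'wrist_torque': array([-0.01593576,  0.01648734, -0.04414759]), 'grip_force': 0.0, 'opening': 0.085325634722653} 0.1547
```

View pics/scene0.png

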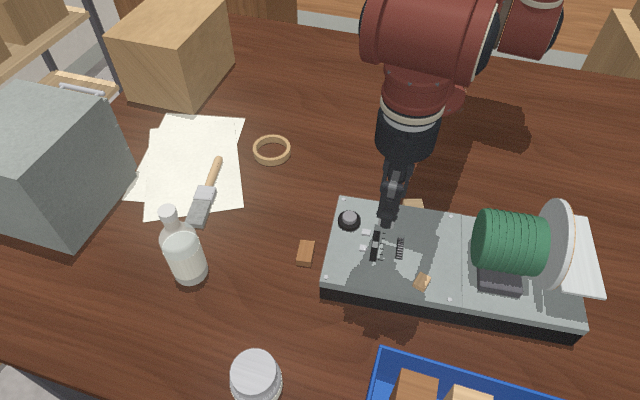

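View pics/wrist0.png

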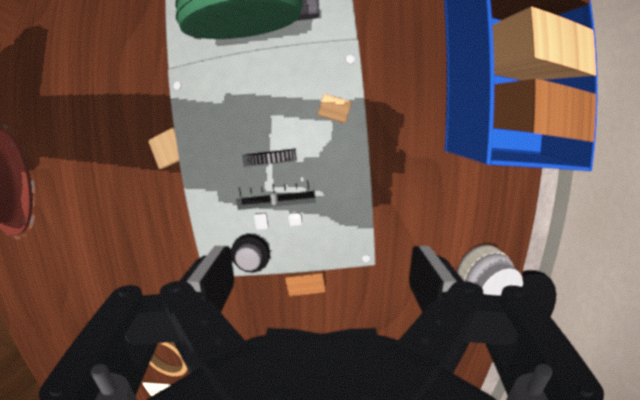

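View pics/side0.png

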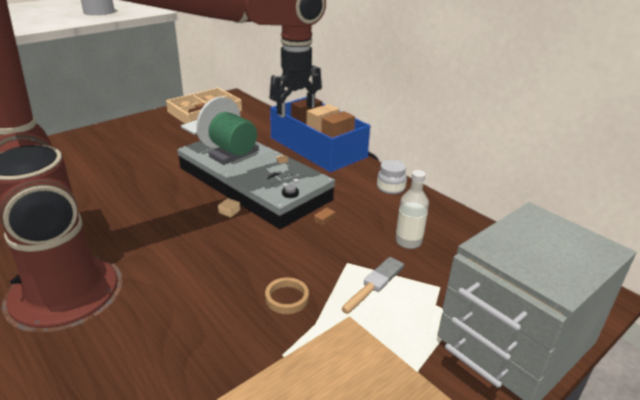

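The wrist view shows the slot at about (270,157), the window at (276,198), the clips at (261,221) and (295,219), and the button at (250,252). The side and scene views confirm the layout. I'll enlarge the wrist view and locate features.

```bash
cat > h.py <<'E'
from station import *
import cv2,numpy as np
def ray(c,uv):
    u,v=uv; x=(u-c['cx'])/c['fx']; y=(v-c['cy'])/c['fy']; th=np.hypot(x,y)
    s=np.sin(th)/max(th,1e-9); d=np.array([x*s,-y*s,-np.cos(th)])
    return c['pose'][:3,3],c['pose'][:3,:3]@d
def onz(c,uv,z):
    o,d=ray(c,uv); return o+d*(z-o[2])/d[2]
def proj(c,p):   # fisheye
    q=c['pose'][:3,:3].T@(np.asarray(p)-c['pose'][:3,3]); r=np.hypot(q[0],q[1]); th=np.arctan2(r,-q[2])
    return np.array([c['cx']+c['fx']*th*q[0]/r, c['cy']-c['fy']*th*q[1]/r])
E
python3 - <<'E'
from h import *
f=np.load('wrist0.npz'); im=f['im']
cr=im[130:280,210:400]; cv2.imwrite('pics/w0c.png',cv2.resize(cr,None,fx=4,fy=4,interpolation=cv2.INTER_CUBIC))
for n,uv in dict(slot=(270,157),win=(276,198),clA=(261,221),clB=(295,219),btn=(248,257),scrR=(365,258),scrTR=(350,59),scrTL=(177,86)).items(): print(n,onz(f,uv,.065).round(4))
E
```

```text
slot [0.5736 0.0272 0.065 ]
win [ 0.5784 -0.0156  0.065 ]
clA [ 0.5611 -0.041   0.065 ]
clB [ 0.5977 -0.0384  0.065 ]
btn [ 0.5432 -0.084   0.065 ]
scrR [ 0.6738 -0.0843  0.065 ]
scrTR [0.6534 0.1257 0.065 ]
scrTL [0.4734 0.1066 0.065 ]
```

View pics/w0c.png

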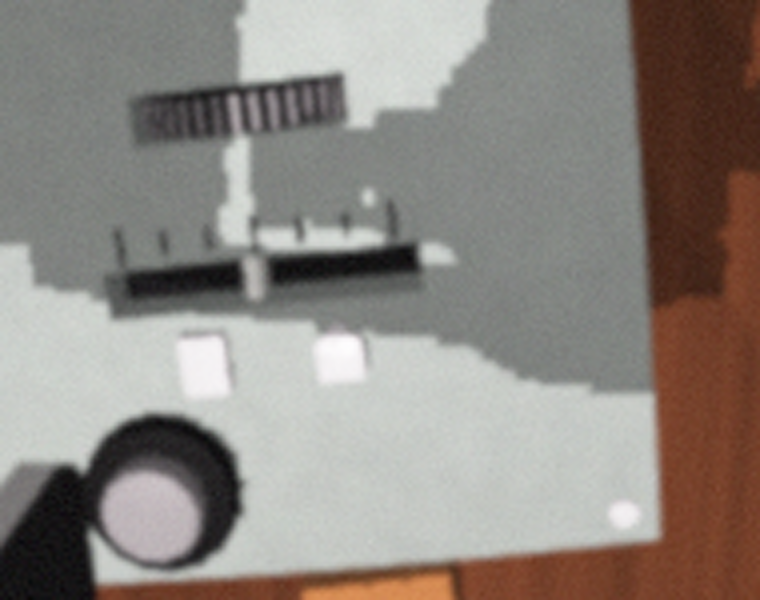

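The pale cursor stands near the window's middle. The +x clip looks to have a faint point. The sander's yaw is about +0.1 rad. I'll shut the gripper, turn the pads' width along sander x, and look from closer.

Emit:
arm_command --plan '[[[-3,-11.5,10.5,0,0,1.47],[-3,-11.5,10.5,0,0,1.47],[-3,-11.5,10.5,0,0,1.47],[-3,-11.5,10.5,0,0,1.47],[-3,-11.5,10.5,0,0,1.47],[-3,-11.5,10.5,0,0,1.47],[-3,-11.5,10.5,0,0,1.47],[-3,-11.5,10.5,0,0,1.47],[-3,-11.5,10.5,0,0,1.47],[-3,-11.5,10.5,0,0,1.47],[-3,-11.5,10.5,0,0,1.47],[-3,-11.5,10.5,0,0,1.47]]]' --gripper 1 --force 20

```text
t: 1.15
tool_pos: [0.5098, -0.03, 0.2993]
tool_rot: [-3.138, -0.149, 0.001]
contact_force: [0.3, 0.5, -0.1]
opening: -0.0002
grip_force: 0.0
```

Emit:
arm_command --plan '[[[0,0,0,0,0,0],[0,0,0,0,0,0],[0,0,0,0,0,0]]]'

```text
t: 1.4
tool_pos: [0.5099, -0.03, 0.2995]
tool_rot: [-3.137, -0.161, 0.0]
contact_force: [0.7, -0.6, -0.3]
opening: -0.0002
grip_force: 0.0
```

```bash
python3 - <<'E'
from h import *
o=get_obs(); c=calibration('wrist'); im,d=get_image('wrist'); np.savez('wrist1.npz',im=im,d=d,**c)
print(c['pose'].round(4)); print(o['tool_pos'],o['tool_rot'],o['opening'],o['contact_force'])
cv2.imwrite('pics/w1.png',im)
E
```

```text
[[ 1.033e-01  9.595e-01  2.622e-01  5.771e-01]
 [-9.947e-01  9.980e-02  2.680e-02 -2.370e-02]
 [-5.000e-04 -2.636e-01  9.646e-01  2.691e-01]
 [ 0.000e+00  0.000e+00  0.000e+00  1.000e+00]]
[ 0.50991613 -0.02996947  0.29954386] [-3.13734630e+00 -1.61464319e-01  4.67560837e-04] -0.0002266275132470303 [ 0.71571511 -0.59064759 -0.31030343]
```

View pics/w1.png

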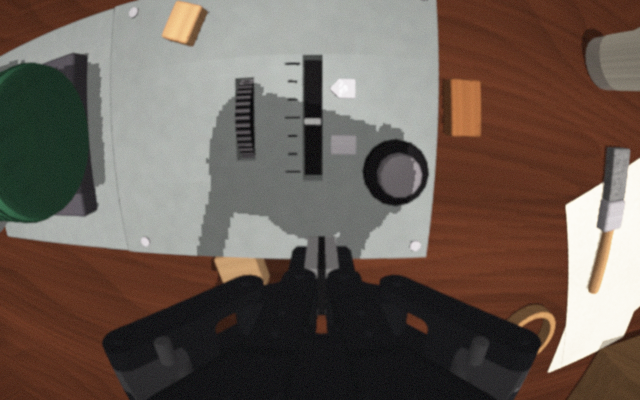

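The view from above shows the pointed clip at (343,88) with its tip facing left at about (331,89), so it is the +x clip. The cursor is at (313,121), the wheel at (245,118), the button cap at (399,175) and the plain clip at (343,145). Now I'll measure in sander axes.

```bash
cat >> h.py <<'E'
def cent(im,u0,u1,v0,v1,frac=.5):
    g=cv2.cvtColor(im,cv2.COLOR_BGR2GRAY).astype(float)[v0:v1,u0:u1]
    w=np.clip(g-(g.min()+frac*(g.max()-g.min())),0,None); vv,uu=np.mgrid[v0:v1,u0:u1]
    return (uu*w).sum()/w.sum(),(vv*w).sum()/w.sum()
E
python3 - <<'E'
from h import *
f=np.load('wrist1.npz'); im=f['im'];d=f['d']
g=cv2.cvtColor(im,cv2.COLOR_BGR2GRAY)
print(g[76:102,326:360:2]); print(g[112:130,302:326:2]); print(d[112:130:3,302:326:3].round(4)); print(d[95:140:5,225:262:4].round(4))
cu=cent(im,308,318,114,128); cl=cent(im,326,360,76,102,.7)
hl=[onz(f,p,.065) for p in ((133,12),(146,242),(415,246))]
yaw=[np.arctan2(*(hl[0]-hl[1])[[1,0]]), np.arctan2(*(hl[1]-hl[2])[[0,1]])*-1]
print(cu,cl,hl,yaw)
for n,p,z in(('cur',cu,.065),('clip',cl,.07),('slot',(245,118.5),.07),('btn',(399.5,175),.08),('wtop',(313,55),.065),('wbot',(313,181),.065)): print(n,onz(f,p,z).round(4), d[int(p[1]),int(p[0])])
E
```

```text
[[186 188 183 189 186 184 183 184 188 184 182 186 186 183 184 182 182]
 [186 188 187 186 188 187 189 187 184 186 184 187 186 185 181 181 183]
 [190 186 190 188 189 190 195 203 201 200 195 198 198 193 190 181 182]
 [185 186 188 185 188 190 213 229 219 221 220 221 218 216 205 184 181]
 [188 185 189 187 193 195 231 240 235 231 232 232 230 233 224 186 182]
 [190 186 188 190 189 210 235 242 241 235 233 234 233 235 227 184 182]
 [188 190 188 190 198 225 236 242 243 235 233 233 232 236 228 189 185]
 [190 191 190 191 211 232 234 243 244 236 233 236 234 233 230 186 182]
 [189 190 191 197 222 235 236 247 243 238 236 235 234 234 225 188 184]
 [190 189 187 213 231 234 238 247 240 245 242 235 235 234 227 188 179]
 [192 187 187 225 234 233 237 245 241 249 247 235 233 235 228 193 183]
 [185 186 194 232 235 234 237 242 242 250 247 237 233 235 226 192 183]
 [190 189 199 234 235 235 237 242 246 248 249 237 235 235 228 192 186]
 [192 188 191 232 235 236 237 246 247 245 248 238 234 235 227 192 184]
 [188 190 182 215 234 234 238 250 247 243 246 238 236 236 228 195 188]
 [194 188 183 184 228 234 237 250 2
[... 2556 characters left out ...]
.1919 0.1931 0.1931 0.1928 0.2021 0.1977 0.198 ]
 [0.1984 0.1982 0.1993 0.1962 0.1952 0.1947 0.1961 0.2023 0.2003 0.1988]]
(np.float64(312.51815889029), np.float64(120.93619167717529)) (np.float64(343.7676425651402), np.float64(87.92368996985589)) [array([0.65318945, 0.12682243, 0.065     ]), array([0.4722697 , 0.10742145, 0.065     ]), array([ 0.493797  , -0.10223822,  0.065     ])] [np.float64(0.10682706545075352), np.float64(0.10231875378593581)]
cur [ 0.5743 -0.0183  0.065 ] 0.19912349
clip [ 0.5977 -0.0359  0.07  ] 0.18651965
slot [0.5725 0.0255 0.07  ] 0.19009236
btn [ 0.5473 -0.0767  0.08  ] 0.18489718
wtop [ 0.6182 -0.0141  0.065 ] 0.18859106
wbot [ 0.5344 -0.0226  0.065 ] 0.20768845
```

The clip is 21.5 mm ahead of the cursor, which is about 32 mm of rim travel in +x. Now to hover above the wheel, 8 mm before its centre.

Emit:
arm_command --plan '[[[3,-2.45,1,0,0,0],[5.95,-4.9,2,0,0,0],[5.95,-4.9,4.1,0,0,0],[5.95,-4.9,4.1,0,0,0],[5.95,-4.9,4.1,0,0,0],[5.95,-4.9,4.1,0,0,0]]]'

```text
t: 1.95
tool_pos: [0.564, 0.0244, 0.2591]
tool_rot: [3.137, 0.158, -0.0]
contact_force: [1.0, -0.4, -0.3]
opening: 0.0001
grip_force: 0.0
```

Emit:
arm_command --plan '[[[0,0,0.2,0,0,0],[0,0,0.4,0,0,0],[0,0,0.5,0,0,0],[0,0,0.5,0,0,0],[0,0,0.5,0,0,0]]]'

```text
t: 2.37
tool_pos: [0.5642, 0.0245, 0.254]
tool_rot: [3.138, 0.158, 0.001]
contact_force: [-0.1, 0.2, 0.6]
opening: 0.0
grip_force: 0.0
```

```bash
python3 - <<'E'
from h import *
o=get_obs(); c=calibration('wrist'); im,d=get_image('wrist'); np.savez('wrist2.npz',im=im,d=d,**c)
print(o['tool_pos'],o['tool_rot'],o['contact_force'])
cv2.imwrite('pics/w2.png',cv2.resize(im[100:400,160:560],None,fx=2,fy=2))
E
```

```text
[0.56416843 0.02452848 0.25396867] [3.13758104e+00 1.57742163e-01 5.14106849e-04] [-0.08192306  0.19486372  0.56241051]
```

View pics/w2.png

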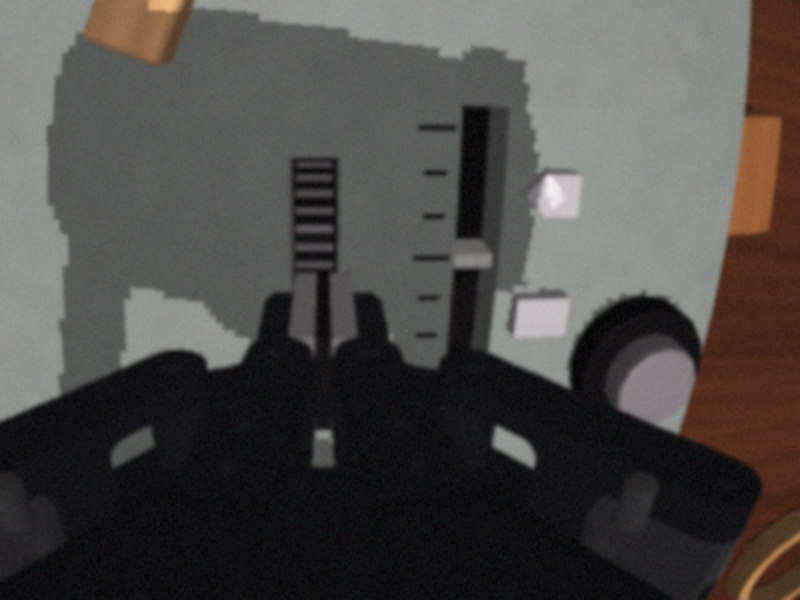

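The tip is about 2 mm right of the wheel's centreline: tip column 322, wheel 314 in the doubled crop. I'll correct that and feel down.

Emit:
arm_command --plan '[[[0,-0.2,0.05,0,0,0],[0,-0.2,0.1,0,0,0],[0,-0.2,0.15,0,0,0],[0,-0.2,0.2,0,0,0],[0,-0.2,0.2,0,0,0]]]'

```text
t: 2.83
tool_pos: [0.564, 0.0268, 0.2515]
tool_rot: [-3.138, -0.158, 0.0]
contact_force: [0.2, -0.1, 0.2]
opening: -0.0003
grip_force: 0.0
```

Emit:
arm_command --plan '[[[0,0,0.05,0,0,0],[0,0,0.1,0,0,0],[0,0,0.1,0,0,0]]]'

```text
t: 3.08
tool_pos: [0.564, 0.0267, 0.2506]
tool_rot: [-3.138, -0.158, 0.0]
contact_force: [0.6, -0.3, 0.5]
opening: 0.0001
grip_force: 0.0
```

Emit:
arm_command --plan '[[[0,0,0.05,0,0,0],[0,0,0.1,0,0,0],[0,0,0.1,0,0,0]]]'

```text
t: 3.33
tool_pos: [0.564, 0.0267, 0.2496]
tool_rot: [-3.138, -0.158, 0.0]
contact_force: [-0.2, -0.1, -0.2]
opening: 0.0004
grip_force: 0.0
```

Emit:
arm_command --plan '[[[0,0,0.05,0,0,0],[0,0,0.1,0,0,0],[0,0,0.1,0,0,0]]]'

```text
t: 3.58
tool_pos: [0.564, 0.0267, 0.2486]
tool_rot: [-3.138, -0.158, 0.0]
contact_force: [-0.5, 0.8, -0.1]
opening: 0.0001
grip_force: 0.0
```

Emit:
arm_command --plan '[[[0,0,0.05,0,0,0],[0,0,0.1,0,0,0],[0,0,0.1,0,0,0]]]'

```text
t: 3.83
tool_pos: [0.564, 0.0267, 0.2476]
tool_rot: [-3.138, -0.158, 0.0]
contact_force: [-0.2, -1.0, -0.7]
opening: -0.0001
grip_force: 0.0
```

Emit:
arm_command --plan '[[[0,0,0.05,0,0,0],[0,0,0.1,0,0,0],[0,0,0.1,0,0,0]]]'

```text
t: 4.08
tool_pos: [0.564, 0.0267, 0.2466]
tool_rot: [-3.138, -0.158, 0.0]
contact_force: [0.2, 0.4, 0.2]
opening: -0.0
grip_force: 0.0
```

Emit:
arm_command --plan '[[[0,0,0.03,0,0,0],[0,0,0.05,0,0,0],[0,0,0.05,0,0,0]]]'

```text
t: 4.33
tool_pos: [0.564, 0.0268, 0.2462]
tool_rot: [-3.138, -0.158, 0.0]
contact_force: [0.9, -0.1, 0.1]
opening: 0.0001
grip_force: 0.0
```

Emit:
arm_command --plan '[[[0,0,0.03,0,0,0],[0,0,0.06,0,0,0],[0,0,0.06,0,0,0]]]'

```text
t: 4.58
tool_pos: [0.564, 0.0267, 0.2455]
tool_rot: [-3.138, -0.158, 0.0]
contact_force: [-0.4, -0.9, 1.6]
opening: 0.0002
grip_force: 0.0
```

Emit:
arm_command --plan '[[[0,0,0.03,0,0,0],[0,0,0.05,0,0,0],[0,0,0.05,0,0,0]]]'

```text
t: 4.83
tool_pos: [0.564, 0.0267, 0.2451]
tool_rot: [3.138, 0.158, -0.0]
contact_force: [-0.1, 1.1, -0.5]
opening: -0.0001
grip_force: 0.0
```

Emit:
arm_command --plan '[[[0,0,0.03,0,0,0],[0,0,0.05,0,0,0],[0,0,0.05,0,0,0]]]'

```text
t: 5.08
tool_pos: [0.5641, 0.0267, 0.2447]
tool_rot: [-3.138, -0.158, -0.0]
contact_force: [-0.1, -0.3, 1.3]
opening: 0.0001
grip_force: 0.5
```

Emit:
arm_command --plan '[[[0,0,0.03,0,0,0],[0,0,0.05,0,0,0],[0,0,0.05,0,0,0]]]'

```text
t: 5.33
tool_pos: [0.5641, 0.0267, 0.2444]
tool_rot: [3.138, 0.158, 0.0]
contact_force: [-1.6, -0.1, 2.0]
opening: 0.0003
grip_force: 1.3
```

Contact begins at TCP z ≈ 0.2447. I'll press to about 7 N.

Emit:
arm_command --plan '[[[0,0,0.03,0,0,0],[0,0,0.06,0,0,0],[0,0,0.06,0,0,0]]]'

```text
t: 5.58
tool_pos: [0.5642, 0.0267, 0.2439]
tool_rot: [3.138, 0.158, 0.0]
contact_force: [-1.9, 0.3, 4.7]
opening: 0.0002
grip_force: 2.3
```

```bash
python3 - <<'E'
from h import *
o=get_obs(); c=calibration('wrist'); im,d=get_image('wrist'); np.savez('wrist3.npz',im=im,d=d,**c)
print(o['tool_pos'],o['contact_force'],o['grip_force'])
E
```

```text
[0.56417123 0.02673463 0.24391481] [-1.87210999  0.25868361  4.65558907] 2.318563163280487
```

Emit:
arm_command --plan '[[[0,0,0.02,0,0,0],[0.1,0,0.03,0,0,0],[0.2,0,0.03,0,0,0],[0.3,0,0.03,0,0,0],[0.4,0,0.03,0,0,0]]]'

```text
t: 6.05
tool_pos: [0.5682, 0.0271, 0.2437]
tool_rot: [3.138, 0.158, 0.0]
contact_force: [-3.1, -0.5, 6.2]
opening: -0.0
grip_force: 2.9
```

```bash
cat > cur.py <<'E'
from h import *
import sys
def slot_u(c):pass
def cursor(im,c):
    X=np.array([np.cos(.1035),np.sin(.1035)]);Y=np.array([-X[1],X[0]])
    mid=np.array([.5761,-.0184])+(-0.0)*Y
    g=cv2.cvtColor(im,cv2.COLOR_BGR2GRAY).astype(np.float32)
    s=np.arange(-.04,.04,.0002); t=np.arange(-.003,.0031,.001)
    P=np.array([[proj(c,[*(mid+a*X+b*Y),.0605]) for a in s] for b in t],dtype=np.float32)
    pr=np.median(cv2.remap(g,P[...,0],P[...,1],cv2.INTER_LINEAR),0)
    k=np.convolve(pr-np.median(pr),np.ones(20)/20,'same')
    i=k.argmax(); w=slice(max(i-20,0),i+21); q=np.clip(pr[w]-(pr.max()+np.median(pr))/2,0,None)
    return (s[w]*q).sum()/q.sum(), pr.max(), np.median(pr)
def clip(im,c):
    X=np.array([np.cos(.1035),np.sin(.1035)]);Y=np.array([-X[1],X[0]]); mid=np.array([.5761,-.0184])
    g=cv2.cvtColor(im,cv2.COLOR_BGR2GRAY).astype(np.float32)
    s=np.arange(.008,.034,.0002); t=np.arange(-.022,-.016,.001)
    P=np.array([[proj(c,[*(mid+a*X+b*Y),.07]) for a in s] for b in t],dtype=np.float32)
    pr=np.median(cv2.remap(g,P[...,0],P[...,1],cv2.INTER_LINEAR),0)
    q=s[pr>(np.percentile(pr,20)+pr.max())/2]; return q.min(),q.max()
if __name__=='__main__':
    for f in sys.argv[1:]:
        f=np.load(f); print('old',cursor(f['im'],f),clip(f['im'],f))
    o=get_obs(); c=calibration('wrist'); im,d=get_image('wrist')
    print(o['tool_pos'],o['contact_force'],o['grip_force'],cursor(im,c),clip(im,c)); np.savez('last.npz',im=im,d=d,**c)
E
python3 cur.py wrist1.npz wrist2.npz wrist3.npz
```

```text
old (np.float64(-0.0018037549654758354), np.float32(166.53125), np.float32(20.429688)) (np.float64(0.014000000000000016), np.float64(0.025600000000000046))
old (np.float64(-0.0013981829417208636), np.float32(134.54102), np.float32(17.661133)) (np.float64(0.014600000000000017), np.float64(0.024400000000000043))
old (np.float64(-0.0010521180369542121), np.float32(132.63086), np.float32(17.673828)) (np.float64(0.014200000000000016), np.float64(0.024600000000000045))
[0.56815998 0.02712402 0.24367287] [-3.0772073  -0.4649502   6.17848488] 2.948392666876316 (np.float64(0.0015596285357487218), np.float32(133.40625), np.float32(18.082031)) (np.float64(0.013800000000000015), np.float64(0.024800000000000044))
```

The wheel rolls without slip: the cursor moved 2.6 mm for 4 mm of roll. I'll continue the stroke.

Emit:
arm_command --plan '[[[0.1,0,0,0,0,0],[0.2,0,0,0,0,0],[0.3,0,0,0,0,0],[0.4,0,0,0,0,0]]]'

```text
t: 6.43
tool_pos: [0.5721, 0.0275, 0.2437]
tool_rot: [3.138, 0.158, -0.0]
contact_force: [-2.9, -0.4, 5.6]
opening: 0.0004
grip_force: 3.0
```

Emit:
arm_command --plan '[[[0.1,0,0,0,0,0],[0.2,0,0,0,0,0],[0.3,0,0,0,0,0],[0.4,0,0,0,0,0]]]'

```text
t: 6.77
tool_pos: [0.5761, 0.0279, 0.2436]
tool_rot: [3.138, 0.158, -0.0]
contact_force: [-2.9, 0.2, 6.1]
opening: 0.0002
grip_force: 3.0
```

```bash
python3 cur.py
```

```text
[0.57609936 0.02793274 0.24363822] [-2.88311429  0.24206335  6.05588472] 2.971424236893654 (np.float64(0.006894437435954874), np.float32(131.99805), np.float32(18.761719)) (np.float64(0.014000000000000016), np.float64(0.024800000000000044))
```

Emit:
arm_command --plan '[[[0.1,0,0,0,0,0],[0.2,0,0,0,0,0],[0.3,0,0,0,0,0],[0.4,0,0,0,0,0],[0.5,0,0,0,0,0]]]'

```text
t: 7.23
tool_pos: [0.5811, 0.0284, 0.2436]
tool_rot: [3.138, 0.158, 0.0]
contact_force: [-1.9, -0.4, 6.0]
opening: -0.0
grip_force: 2.6
```

Emit:
arm_command --plan '[[[0,0,-0.1,0,0,0],[0,0,-0.4,0,0,0],[0,0,-0.7,0,0,0],[-1,0,-0.7,0,0,0],[-1.8,0,-0.7,0,0,0],[-1.8,0,-0.7,0,0,0],[-1.8,0,-0.7,0,0,0]]]'

```text
t: 7.82
tool_pos: [0.5622, 0.0266, 0.2497]
tool_rot: [-3.137, -0.158, 0.001]
contact_force: [0.6, -0.4, -0.3]
opening: 0.0001
grip_force: 0.0
```

```bash
python3 cur.py
```

```text
[0.56215127 0.02663248 0.24971183] [ 0.57901725 -0.43085328 -0.27661865] 0.0 (np.float64(0.009990624390903619), np.float32(134.5), np.float32(17.952148)) (np.float64(0.014000000000000016), np.float64(0.025000000000000043))
```

Emit:
arm_command --plan '[[[0,0,0.2,0,0,0],[0,0,0.4,0,0,0],[0,0,0.55,0,0,0],[0,0,0.6,0,0,0],[0,0,0.65,0,0,0],[0,0,0.7,0,0,0],[0,0,0.7,0,0,0]]]'

```text
t: 8.45
tool_pos: [0.5633, 0.0266, 0.2437]
tool_rot: [3.138, 0.158, 0.0]
contact_force: [-1.7, 0.3, 5.6]
opening: 0.0
grip_force: 2.6
```

Emit:
arm_command --plan '[[[0.1,0,0,0,0,0],[0.2,0,0,0,0,0],[0.3,0,0,0,0,0],[0.4,0,0,0,0,0],[0.5,0,0,0,0,0],[0.6,0,0,0,0,0],[0.7,0,0,0,0,0],[0.8,0,0,0,0,0],[0.9,0,0,0,0,0],[1.0,0,0,0,0,0],[1.0,0,0,0,0,0]]]'

```text
t: 9.37
tool_pos: [0.5732, 0.0276, 0.2438]
tool_rot: [3.137, 0.158, 0.0]
contact_force: [-2.3, 0.5, 5.3]
opening: -0.0001
grip_force: 2.6
```

```bash
python3 cur.py
```

```text
[0.57324523 0.02764283 0.24383432] [-2.31754727  0.45421012  5.27849872] 2.567238248884678 (np.float64(0.01695415010398158), np.float32(133.25977), np.float32(18.811523)) (np.float64(0.014600000000000017), np.float64(0.024400000000000043))
```

Emit:
arm_command --plan '[[[0.1,0,0,0,0,0],[0.2,0,0,0,0,0],[0.3,0,0,0,0,0],[0.35,0,0,0,0,0],[0.35,0,0,0,0,0],[0.35,0,0,0,0,0]]]'

```text
t: 9.92
tool_pos: [0.5766, 0.028, 0.2438]
tool_rot: [3.137, 0.158, 0.0]
contact_force: [-2.4, -0.5, 5.0]
opening: 0.0001
grip_force: 2.6
```

```bash
python3 cur.py; python3 - <<'E'
from h import *
f=np.load('last.npz'); im=f['im']; p=proj(f,[.597,-.025,.065]).astype(int); print(p)
cr=im[p[1]-25:p[1]+35,p[0]-40:p[0]+40]; cv2.imwrite('pics/w4.png',cv2.resize(cr,None,fx=9,fy=9,interpolation=cv2.INTER_CUBIC))
E
```

```text
[0.57663711 0.02799903 0.24379956] [-2.40969139 -0.48267627  4.96766326] 2.58951298892498 (np.float64(0.019143262748622235), np.float32(132.1211), np.float32(19.072266)) (np.float64(0.013800000000000015), np.float64(0.024600000000000045))
[423 222]
```

View pics/w4.png

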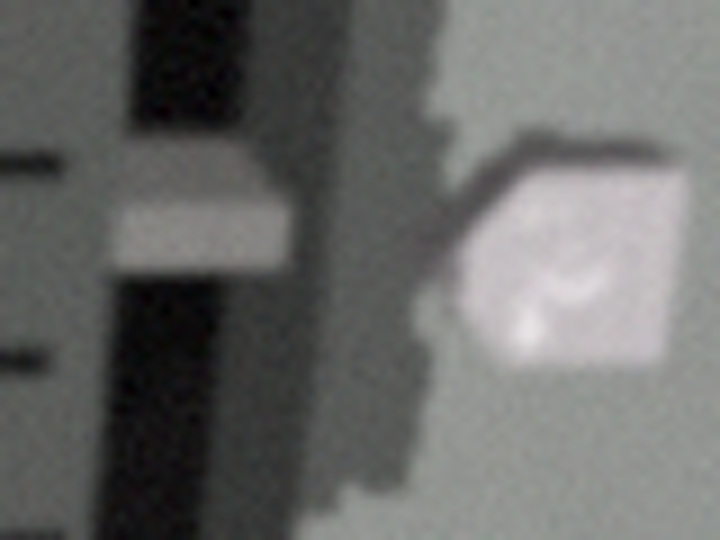

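The cursor (row 237) is nearly level with the clip's point (about row 262, foreshortened by height). I'll lift off and check from straight above the clip.

Emit:
arm_command --plan '[[[0,0,-0.2,0,0,0],[0,0,-0.8,0,0,0],[0,0,-2.6,0,0,0],[-2,2,-2.6,0,0,0],[-4,4,-2.6,0,0,0],[-5.4,5.3,-2.6,0,0,0],[-5.4,5.3,-2.6,0,0,0],[-5.4,5.3,-2.6,0,0,0],[-5.4,5.3,-2.6,0,0,0]]]'

```text
t: 10.72
tool_pos: [0.5284, -0.03, 0.2694]
tool_rot: [-3.137, -0.158, -0.001]
contact_force: [0.3, -0.2, 0.3]
opening: -0.0001
grip_force: 0.0
```

```bash
python3 cur.py; python3 cur.py; python3 - <<'E'
from h import *
f=np.load('last.npz'); im=f['im']; p=proj(f,[.597,-.025,.065]).astype(int); print(p,f['pose'][:3,3])
cr=im[p[1]-30:p[1]+30,p[0]-40:p[0]+40]; cv2.imwrite('pics/w5.png',cv2.resize(cr,None,fx=9,fy=9,interpolation=cv2.INTER_CUBIC))
E
```

```text
[ 0.52840641 -0.02996383  0.26941334] [ 0.27704371 -0.16863777  0.26413747] 0.0 (np.float64(0.018409376136896055), np.float32(161.08203), np.float32(16.676758)) (np.float64(0.017400000000000027), np.float64(0.033800000000000066))
[ 0.52856367 -0.02975701  0.2694007 ] [-0.2059581  -0.12743881 -0.00996557] 0.0 (np.float64(0.01837022417142513), np.float32(160.57031), np.float32(16.640625)) (np.float64(0.017600000000000025), np.float64(0.031800000000000064))
[324 115] [ 0.5957707  -0.02359045  0.23903328]
```

View pics/w5.png

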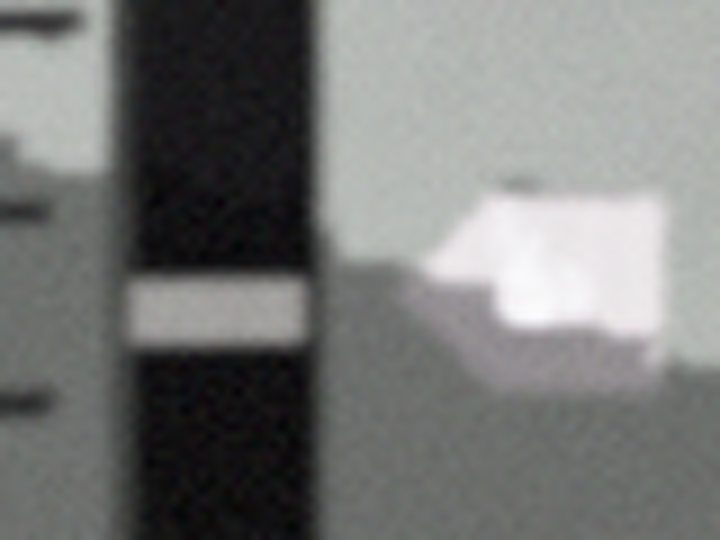

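Straight down, the clip's point is at crop row 290 and the cursor's middle at row 312, so the cursor is roughly 1.3 mm short. I'll compute the exact gap.

```bash
python3 - <<'E'
from h import *
f=np.load('last.npz'); g=cv2.cvtColor(f['im'],cv2.COLOR_BGR2GRAY).astype(int)
print(g[104:132,336:356:3])
X=np.array([np.cos(.1035),np.sin(.1035)])
off=lambda u,v:(324-40+(u+.5)/9-.5,115-30+(v+.5)/9-.5)
for v in(288,291): print([onz(f,off(560,v),.07)[:2]@X-onz(f,off(218,312),z)[:2]@X for z in(.0605,.065)])
w=np.load('wrist1.npz');g=cv2.cvtColor(w['im'],cv2.COLOR_BGR2GRAY)
print(onz(w,(345,87.8),.07)[:2]@X-onz(w,(312.5,120.94),.0605)[:2]@X)
E
```

```text
[[184 173 169 181 183 187 185]
 [185 173 155 180 181 180 180]
 [186 195 175 189 190 189 197]
 [192 223 215 215 214 213 216]
 [201 238 231 230 229 229 231]
 [219 238 234 230 232 232 232]
 [230 241 235 231 232 233 234]
 [233 240 239 232 232 231 233]
 [232 238 242 231 233 231 232]
 [232 237 246 235 232 231 234]
 [232 236 247 237 236 232 233]
 [223 238 248 239 240 231 234]
 [191 232 248 242 242 232 234]
 [157 221 246 244 244 232 233]
 [150 218 247 246 245 232 233]
 [146 205 249 243 239 233 234]
 [145 178 241 231 223 230 233]
 [143 150 190 180 175 204 223]
 [145 145 143 146 148 166 185]
 [142 137 140 141 148 149 153]
 [137 143 145 140 145 141 147]
 [134 144 144 146 145 139 143]
 [127 140 142 140 142 147 144]
 [113 137 138 136 137 140 142]
 [109 128 127 126 130 134 130]
 [113 116 114 116 116 114 118]
 [112 112 111 113 108 112 108]
 [109 113 111 111 111 109 112]]
[np.float64(0.0015278882491901458), np.float64(0.0015099166387055885)]
[np.float64(0.0013455935983240908), np.float64(0.0013276219878395334)]
0.021594615236291137
```

About 1.3 mm of cursor travel is left, or about 1.9 mm of rim. One more short stroke.

Emit:
arm_command --plan '[[[2,-2,0,0,0,0],[4,-4,0,0,0,0],[5.2,-5.3,0,0,0,0],[5.2,-5.3,1,0,0,0],[5.2,-5.3,2,0,0,0],[5.2,-5.3,2.2,0,0,0],[5.2,-5.3,2.2,0,0,0]]]'

```text
t: 11.4
tool_pos: [0.5736, 0.0276, 0.2453]
tool_rot: [-3.137, -0.158, 0.006]
contact_force: [0.0, -0.2, -0.6]
opening: -0.0002
grip_force: 0.0
```

Emit:
arm_command --plan '[[[0,0,0.1,0,0,0],[0,0,0.2,0,0,0],[0,0,0.3,0,0,0],[0,0,0.37,0,0,0],[0,0,0.42,0,0,0],[0,0,0.42,0,0,0]]]'

```text
t: 11.9
tool_pos: [0.5746, 0.0275, 0.2438]
tool_rot: [3.137, 0.158, 0.001]
contact_force: [-2.5, -1.6, 5.3]
opening: -0.0001
grip_force: 2.6
```

```bash
python3 cur.py
```

```text
[0.57463273 0.02748672 0.24383076] [-2.54352051 -1.55196256  5.27372501] 2.5582002103328705 (np.float64(0.019383739206794693), np.float32(132.22559), np.float32(19.22168)) (np.float64(0.013600000000000015), np.float64(0.024800000000000044))
```

Emit:
arm_command --plan '[[[0.05,0,0,0,0,0],[0.1,0,0,0,0,0],[0.15,0,0,0,0,0],[0.19,0,0,0,0,0],[0.19,0,0,0,0,0],[0.19,0,0,0,0,0]]]'

```text
t: 12.45
tool_pos: [0.5766, 0.0277, 0.2438]
tool_rot: [3.137, 0.158, 0.001]
contact_force: [-1.8, -1.1, 5.1]
opening: -0.0
grip_force: 2.5
```

```bash
python3 cur.py
```

```text
[0.57662354 0.02772222 0.24384231] [-1.80666544 -1.10979667  5.07725543] 2.533685714006424 (np.float64(0.020767791427040345), np.float32(133.20605), np.float32(19.27832)) (np.float64(0.013800000000000015), np.float64(0.024800000000000044))
```

Emit:
arm_command --plan '[[[0,0,-0.2,0,0,0],[0,0,-0.8,0,0,0],[0,0,-3,0,0,0],[-2,2,-4,0,0,0],[-5,4,-5.5,0,0,0],[-7.2,5.05,-5.5,0,0,0],[-7.2,5.05,-5.5,0,0,0],[-7.2,5.05,-5.5,0,0,0],[-7.2,5.05,-5.5,0,0,0]]]'

```text
t: 13.25
tool_pos: [0.51, -0.0293, 0.2981]
tool_rot: [-3.137, -0.158, -0.001]
contact_force: [0.2, -0.4, 0.8]
opening: -0.0002
grip_force: 0.0
```

```bash
python3 - <<'E'
from cur import *
X=np.array([np.cos(.1035),np.sin(.1035)])
acc=0
for i in range(8):
    c=calibration('wrist'); im,d=get_image('wrist'); acc=acc+im.astype(float)
im=(acc/8).astype(np.uint8); np.savez('w6.npz',im=im,d=d,**c)
print(get_obs()['tool_pos'],get_obs()['contact_force'],cursor(im,c))
# rectify plane z to sander-aligned 0.2mm grid, origin at window mid
Y=np.array([-X[1],X[0]]);mid=np.array([.5761,-.0184])
def rect(z):
    s=np.arange(.036,.006,-.0001); t=np.arange(.008,-.028,-.0001)
    P=np.array([[proj(c,[*(mid+a*X+b*Y),z]) for b in t] for a in s],dtype=np.float32)
    return cv2.remap(im,P[...,0],P[...,1],cv2.INTER_CUBIC)
a=rect(.0605);b=rect(.07)
cv2.imwrite('pics/w6.png',np.hstack([a[:,:150],b[:,150:]]).repeat(2,0).repeat(2,1))
g=cv2.cvtColor(b,cv2.COLOR_BGR2GRAY).astype(float)
for t in (-.0095,-.0105,-.0115,-.013,-.016,-.019,-.022):
    col=g[:,int(round((.008-t)/.0001))]; q=np.where(col>212)[0]; print(t, (.036-.0001*q[[0,-1]]).round(4) if len(q) else None)
E
```

```text
[ 0.51007941 -0.02926945  0.29780395] [-0.99774844 -0.5869769   0.23935763] (np.float64(0.01978695535036229), np.float32(242.48145), np.float32(16.78125))
-0.0095 None
-0.0105 None
-0.0115 [0.0202 0.0189]
-0.013 [0.0218 0.0172]
-0.016 [0.0249 0.0141]
-0.019 [0.025  0.0136]
-0.022 [0.0254 0.0135]
```

View pics/w6.png

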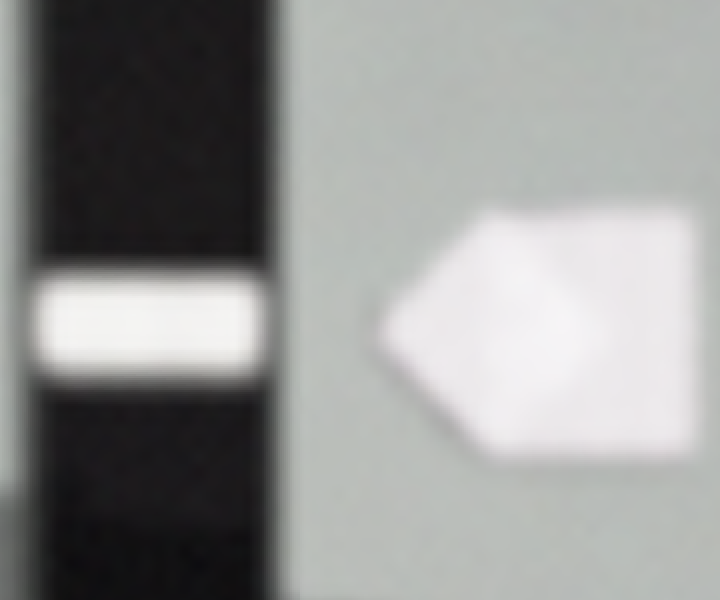

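The rectified view is clear: clip point line at 19.5 mm, cursor middle at 19.8 mm, a 0.3 mm difference. The cursor is set. Next is the start button at about (0.548, -0.076), top at z ≈ 0.087.

Emit:
arm_command --plan '[[[1.6,2.5,0,0,0,0],[3.3,5.0,0,0,0,0],[3.3,5.0,1.4,0,0,0],[3.3,5.0,2.8,0,0,0],[3.3,5.0,2.8,0,0,0],[3.3,5.0,2.8,0,0,0]]]'

```text
t: 14.15
tool_pos: [0.5474, -0.0758, 0.269]
tool_rot: [-3.137, -0.158, 0.004]
contact_force: [-0.2, -0.8, -0.8]
opening: 0.0002
grip_force: 0.0
```

Emit:
arm_command --plan '[[[0,0,0.1,0,0,0],[0,0,0.2,0,0,0],[0,0,0.3,0,0,0],[0,0,0.4,0,0,0],[0,0,0.5,0,0,0],[0,0,0.5,0,0,0]]]'

```text
t: 14.65
tool_pos: [0.5476, -0.0758, 0.265]
tool_rot: [3.138, 0.158, 0.0]
contact_force: [1.0, 0.4, 0.0]
opening: -0.0003
grip_force: 0.0
```

Emit:
arm_command --plan '[[[0,0,0.1,0,0,0],[0,0,0.2,0,0,0],[0,0,0.3,0,0,0],[0,0,0.3,0,0,0]]]'

```text
t: 14.98
tool_pos: [0.5476, -0.0759, 0.2617]
tool_rot: [-3.137, -0.158, 0.001]
contact_force: [-0.3, -0.6, 0.0]
opening: 0.0001
grip_force: 0.0
```

Emit:
arm_command --plan '[[[0,0,0.1,0,0,0],[0,0,0.2,0,0,0],[0,0,0.2,0,0,0]]]'

```text
t: 15.23
tool_pos: [0.5478, -0.076, 0.2602]
tool_rot: [3.138, 0.158, 0.0]
contact_force: [-0.9, 0.7, 3.3]
opening: -0.0002
grip_force: 1.2
```

Emit:
arm_command --plan '[[[0,0,0.05,0,0,0],[0,0,0.1,0,0,0],[0,0,0.1,0,0,0]]]'

```text
t: 15.48
tool_pos: [0.5478, -0.076, 0.2593]
tool_rot: [3.137, 0.158, 0.0]
contact_force: [-0.5, 1.2, 3.6]
opening: -0.0004
grip_force: 1.6
```

Emit:
arm_command --plan '[[[0,0,0.05,0,0,0],[0,0,0.1,0,0,0],[0,0,0.1,0,0,0]]]'

```text
t: 15.73
tool_pos: [0.5478, -0.0759, 0.2582]
tool_rot: [3.137, 0.158, 0.0]
contact_force: [-0.6, 1.4, 5.1]
opening: -0.0001
grip_force: 2.1
```

Emit:
arm_command --plan '[[[0,0,0.05,0,0,0],[0,0,0.1,0,0,0],[0,0,0.1,0,0,0]]]'

```text
t: 15.98
tool_pos: [0.5478, -0.0759, 0.2572]
tool_rot: [3.138, 0.158, 0.0]
contact_force: [-1.9, 0.4, 5.1]
opening: -0.0002
grip_force: 2.6
```

Emit:
arm_command --plan '[[[0,0,0.04,0,0,0],[0,0,0.08,0,0,0],[0,0,0.08,0,0,0]]]'

```text
t: 16.23
tool_pos: [0.5478, -0.076, 0.2565]
tool_rot: [3.138, 0.158, 0.0]
contact_force: [-3.2, -0.1, 5.6]
opening: 0.0001
grip_force: 2.9
```

Emit:
arm_command --plan '[[[0,0,0.04,0,0,0],[0,0,0.07,0,0,0],[0,0,0.07,0,0,0],[0,0,0.07,0,0,0]]]'

```text
t: 16.57
tool_pos: [0.5478, -0.076, 0.256]
tool_rot: [3.138, 0.158, 0.0]
contact_force: [-3.6, 0.6, 6.6]
opening: 0.0003
grip_force: 3.2
```

```bash
python3 -c "
from station import *
for i in range(4):
    o=get_obs(); print(o['contact_force'].round(1),o['grip_force'],o['tool_pos'][2]); get_image('side')"
```

```text
[-3.6  0.6  6.6] 3.1736430153250694 0.2559620539918458
[-3.1 -0.3  6.4] 3.169967830181122 0.25595776757806715
[-2.8 -0.1  7.5] 3.1687578186392784 0.25595256861885785
[-2.5  1.3  5.5] 3.16804189234972 0.25597429250251064
```

Emit:
arm_command --plan '[[[0,0,0.03,0,0,0],[0,0,0.04,0,0,0],[0,0,0.04,0,0,0]]]'

```text
t: 17.02
tool_pos: [0.5478, -0.076, 0.2556]
tool_rot: [3.138, 0.158, 0.0]
contact_force: [-2.0, 0.4, 6.8]
opening: 0.0004
grip_force: 3.3
```

Emit:
arm_command --plan '[[[0,0,-0.3,0,0,0],[0,0,-0.7,0,0,0],[0,0,-2,0,0,0],[0,0,-4.3,0,0,0],[-3.3,-5,-4.3,0,0,0],[-3.3,-5,-4.3,0,0,0],[-3.3,-5,-4.3,0,0,0],[-3.3,-5,-4.3,0,0,0]]]'

```text
t: 17.68
tool_pos: [0.5094, -0.029, 0.2983]
tool_rot: [3.137, 0.16, 0.001]
contact_force: [-0.2, -0.6, -1.0]
opening: 0.0
grip_force: 0.0
```

```bash
python3 cur.py w6.npz; python3 - <<'E'
from h import *
a=np.load('wrist1.npz');b=np.load('last.npz')
for f in(a,b): print(np.median(f['d'][168:183,392:407]), f['pose'][:3,3])
cv2.imwrite('pics/w7.png',b['im'])
E
```

```text
old (np.float64(0.01978695535036229), np.float32(242.48145), np.float32(16.78125)) (np.float64(0.013600000000000015), np.float64(0.025000000000000043))
[ 0.50941538 -0.02897315  0.2982934 ] [-0.15193275 -0.61981911 -0.97774754] 0.0 (np.float64(0.020109299983342717), np.float32(242.83008), np.float32(17.97754)) (np.float64(0.014000000000000016), np.float64(0.025400000000000048))
0.18424892 [ 0.57707485 -0.02371306  0.26912053]
0.18287732 [ 0.5766291  -0.02277029  0.26795122]
```

View pics/w7.png

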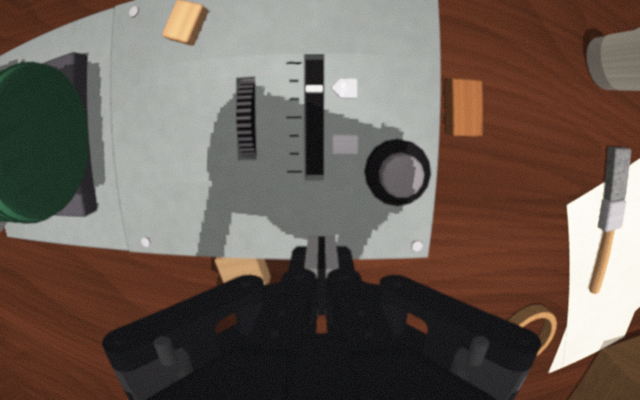

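The cursor (314,89) is level with the clip's point (333,88), and both readings shifted together, so the setting is unchanged. The button (401,175) is back up and the loose parts are where they were. I'll hand the job in.

```bash
python3 -c "
from station import *
print(finish_job())"
```

```text
the job is handed in; nothing more can be done
None
```

The job is handed in at about 18 s: the cursor stands within about 0.4 mm of the pointed clip's tip, the start button was then pressed about 5.5 mm and came back up, no contact reading passed about 8 N, and no loose thing in the final view had moved.

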